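Bed a tapered stopcock plug into its valve

TASK

Take the white tapered plug out of its small stand, set it upright in the bore of the aluminium valve with its wing across the hose nozzles, then keep pressing it down with about 18 N (never over 27 N) while turning it a quarter turn, so that it wedges fast in its taper with its wing in line with the nozzles. Then let go; leave the loose bottle, cap and tape roll standing where they are.

Things in the scene. Friction and masses are not known exactly. Their poses are not given: they have to be found in the camera images.
- plug_grip (a point): Centre of the wing of the loose white plastic plug (about 100 g): a flat upright wing, 44 mm long, 9 mm thick, 32 mm tall, to be gripped across its thickness. Its top is 16 mm above this point; the collar's top 23 mm below it. x runs along the 44 mm, y across the 9 mm, z up the plug's axis. The plug starts upright in the stand, its collar resting on the plate.
- plug: The same plug; origin at the tip of its taper, 78 mm below plug_grip, same axes. Round taper 50 mm long, 8 degrees to a side: 10 mm diameter at the tip, 24 mm at its top. Then a round collar, 34 mm diameter, from 50 to 55 mm above the origin, a stem of 16 mm diameter, and from 62 to 94 mm the wing.
- plug_stand: Fixed small stand of grey plastic: a plate 70 x 70 mm, top face 60 mm above the worktop, on four legs, with one loose hole of 27 mm in the middle in which the plug hangs by its collar. Origin at the centre of its underside, on the worktop; z up.
- valve: Fixed aluminium valve: a foot plate 90 x 70 mm bolted to the worktop and an upright round barrel (41 mm diameter at the rim), open at the top, its rim 85 mm above the worktop; two hose nozzles stick out level from the barrel at 52 mm height, along the valve's x axis to both sides, 124 mm from tip to tip. Origin at the centre of the foot's underside; z up, x along the nozzles.
- barrel_mouth (a point): Centre of the barrel's open mouth, level with its rim, 85 mm above the worktop; x along the nozzles, z up. The bore has the plug's taper, but the fit differs from valve to valve and cannot be seen: the plug drops in freely and first touches all round with its collar anywhere from 5.5 to 17.5 mm above the rim (plug_grip 33.5 to 45.5 mm above this point). The collar never reaches the rim.
- bottle_mid (a point): Middle of a loose white bottle with a screw cap, 48 mm diameter, 112 mm tall, standing upright; a bystander.
- cap_mid (a point): Middle of a loose small white screw cap, 23 mm diameter, 17 mm tall; a bystander.
- tape_mid (a point): Middle of a loose roll of tape, 68 mm diameter, 19 mm tall, lying flat; a bystander.
- liner (a joint): How far the springy liner inside the bore is pushed down (m): 0 unloaded, 1 mm for 18 N of down force on the plug. Over 27 N (0.0015) the valve cracks. Dry friction holds the plug as deep as it is driven: straight pressing hardly wedges it; pressed with a steady 15 to 22 N while it turns the quarter turn, it sinks a further 1 to 4 mm and holds fast. Turning takes under 1 N m.
Mind the look-alikes: they are no part of the job. What is shaped like the valve but orange or yellow is not meant.

How it is judged:
By the outcome, as a careful person would: the job done as asked, in the order asked, and still so for the second after the job is handed in, with the robot touching nothing.
It also fails if it takes over 64 s, if anything falls off the work surface, if the arm or the gripper's body presses on something with over 40 N, if the wrist force passes 120 N, or if a joint passes its speed limit or range.

ROBOT

A 6-joint arm with a two-finger parallel gripper is mounted at the origin on a cart in front of the work surface, level with it; the furniture and walls round the work are solid. World frame = base frame: x ahead of the robot, y to its left, z up, the work surface at z = 0. Lengths are in m, angles in rad, forces in N, time in s.
With the tool pointing down it reaches from about 0.25 to 0.775 m from the base axis. Payload 4 kg.
Tool frame: the origin (TCP) lies at the very end of the fingers, on their centre line; the grasp point (between the pads) lies 19 mm behind it (ctrl.grip_point_offset is the y of the grasp point in the tool frame, in m); y points along the fingers, x is the direction in which the jaws open and shut, and the axes are right-handed (so a half turn about y gives the same grasp; the last joint's range is limited). The gripper opens to 85 mm and grips with 20 to 120 N. Pads are 22 mm wide; open, the fingers measure 114 mm over their backs; the gripper's body (76 mm by 85 mm) begins 54 mm behind the grasp point. The pads swing forward as they close: fully open they stand 13 mm farther back than shut.
Start: joints at [1.058, 0.087, 1.371, -0, 1.684, -0.103], TCP at [0.219, 0.504, 0.231] pointing down, gripper open.
Joint ranges: [-3.1, 3.1], [-0.76, 2.03], [0.27, 2.55], [-1.08, 4.22], [0.17, 2.65], [-2.57, 2.57]. Speed limits (rad/s): [2.79, 2.79, 3.14, 3.14, 3.14, 3.14].

INTERFACE

Orientations are given as a 3x3 rotation matrix whose columns are the frame's x, y, z axes.
In Python, from cell import ctrl gives the robot as it stands.
- The arm moves only by the tool carry_out, never from a script. Its argument "increments" is a list of rows, each an object of numbers: "rx", "ry", "rz": the turn, a rotation vector about the tool's x, y, z in rad; "x", "y", "z": the shift along the tool's x, y, z in cm; "fingers": the closure, from 0 (fully open) to 1 (shut). In form: [{"rx": .., "ry": .., "rz": .., "x": .., "y": .., "z": .., "fingers": ..}, ...]. A call has 1 to 5 rows; each row is the pose to reach, as a shift and turn from the pose measured when the call began, along the tool's axes at that moment; what a row does not reach only later rows make up. A row lasts 1/8 s, in which the tool goes at most 62.5 mm and 10.7 degrees, less where a joint would pass 70% of its speed; a pose out of reach is approached as far as the arm can. A call with a gripper value outside its range is refused whole. The fingers move at their own pace and stop on an object; the grip force is fixed at half the most. Time passes only in rows, so rows that repeat a pose let the fingers close. It gives the time, the measured TCP pose, the force and the opening at its end, in the units of the state.
- ctrl.read_state(): the state, without advancing time (a new reading comes with each control period).
- ctrl.snapshot(name): name is "scene" or "side" or "wrist"; returns (picture, depth): 384x512x3 uint8, red, green, blue; 384x512 float32, m along the optical axis (not along the pixel's ray), 0 where there is no reading.
- ctrl.camera_info(name): a dict with "fx", "fy", "cx", "cy" (pixels), "pose" (4x4, takes a point from camera to world coordinates). Camera axes: x right, y down, z forward; pixel columns grow to the right and rows downward; lengths in m; the calibration is good to about 2 mm. A picture is of the moment at which its call begins: read the wrist's pose just before it. camera_info takes no time and is no camera call; for the wrist camera it gives the pose at the moment of the call.
- ctrl.job_done(): hands the job in, once; it reports no verdict.
The state is a dict: "time_s": time; "joint_positions": joint angles; "qvel": joint speeds; "joint_efforts": joint torques, N m; "tcp_pos": TCP position; "eef_rot": TCP orientation; "wrist_force": force on the tool from outside, world axes, zero at the start; "moment": the same for the moment, N m; "grip_width": opening from 0.0 (shut) to 1.0 (fully open).
Only numpy, scipy, OpenCV 4.12 (cv2) and the standard library are available. Lean on these libraries where they do the work, as an engineer would, in place of code of your own. Each camera call takes 0.05 s, during which the arm holds its last target.

## Working session

There is one attempt and no reset: what is moved stays moved. The work goes in short steps, Python scripts to look and compute and a tool call to move; the robot and the scene stay as the last step left them, time stands still between calls to the robot, and variables do not carry over. Pictures are saved under pics/ and viewed, and the job is handed in when it is done.

Besides the shell and the picture viewer there is one more tool, called as a command line: name --argument value ..., lists and objects as JSON in quotes. carry_out: Moves the arm, as the interface text tells. Its arguments: {"type":"object","properties":{"increments":{"type":"array","items":{"type":"object","properties":{"rx":{"type":"number"},"ry":{"type":"number"},"rz":{"type":"number"},"x":{"type":"number"},"y":{"type":"number"},"z":{"type":"number"},"fingers":{"type":"number"}}}}},"required":["increments"]}

```bash
ls; mkdir -p pics
cat > h.py <<'E'
import numpy as np,cv2
from cell import ctrl
def snap(n,tag):
    info=ctrl.camera_info(n); p,d=ctrl.snapshot(n)
    cv2.imwrite(f'pics/{tag}.png',p[:,:,::-1]); np.savez(f'pics/{tag}.npz',p=p,d=d,T=np.array(info['pose']),K=np.array([info[k] for k in('fx','fy','cx','cy')]))
    return p,d,info
def load(tag):
    return np.load(f'pics/{tag}.npz')
def cloud(z):
    d=z['d'];fx,fy,cx,cy=z['K'];v,u=np.mgrid[:d.shape[0],:d.shape[1]]
    P=np.stack([(u-cx)/fx*d,(v-cy)/fy*d,d],-1);T=z['T'];return P@T[:3,:3].T+T[:3,3]
def ray(z,u,v,h):
    fx,fy,cx,cy=z['K'];T=z['T'];r=T[:3,:3]@np.array([(u-cx)/fx,(v-cy)/fy,1]);o=T[:3,3];return o+r*(h-o[2])/r[2]
E
python3 - <<'E'
from h import *
for n in('scene','side','wrist'):
    p,d,i=snap(n,n+'0');print(n,i['fx'],np.round(i['pose'],3).tolist())
s=ctrl.read_state();print({k:np.round(v,3).tolist() for k,v in s.items()},ctrl.grip_point_offset)
E
```

```text
pics
scene 376.8129630845837 [[0.529, -0.601, 0.599, 0.007], [-0.849, -0.38, 0.368, -0.514], [0.007, -0.703, -0.711, 0.692], [0.0, 0.0, 0.0, 1.0]]
side 468.65597978872097 [[0.02, -0.707, 0.707, -0.112], [-1.0, -0.004, 0.025, -0.184], [-0.015, -0.707, -0.707, 0.703], [0.0, 0.0, 0.0, 1.0]]
wrist 305.54047349849867 [[0.399, 0.875, 0.273, 0.149], [0.917, -0.381, -0.119, 0.535], [-0.001, 0.298, -0.955, 0.373], [0.0, 0.0, 0.0, 1.0]]
{'time_s': 0.15, 'joint_positions': [1.058, 0.088, 1.372, 0.0, 1.684, -0.103], 'qvel': [-0.0, -0.001, -0.005, -0.002, 0.0, 0.001], 'joint_efforts': [0.001, -35.237, -31.368, -0.0, 0.008, 0.0], 'tcp_pos': [0.219, 0.504, 0.23], 'eef_rot': [[0.398, -0.001, -0.917], [0.917, -0.001, 0.398], [-0.002, -1.0, 0.0]], 'wrist_force': [0.294, 0.265, -0.256], 'moment': [0.016, 0.006, 0.026], 'grip_width': 0.999} -0.0187
```

View pics/scene0.png

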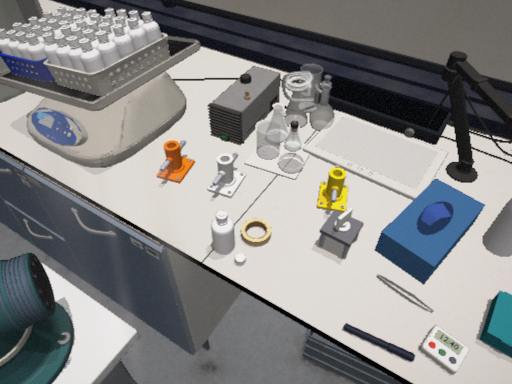

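View pics/side0.png

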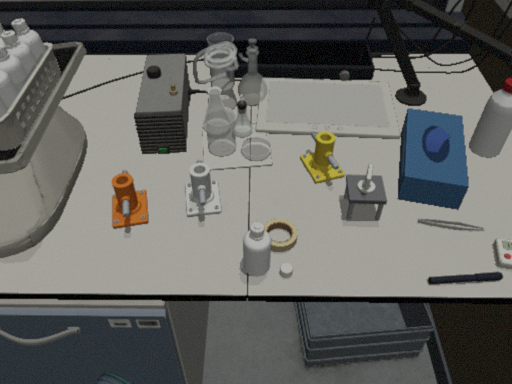

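View pics/wrist0.png

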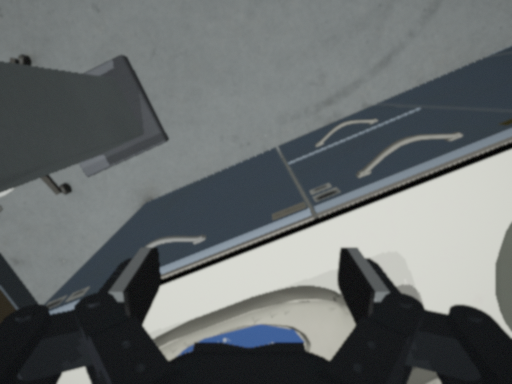

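The scene camera shows the candidate valves: silver at scene (226,172) / side (201,185), orange at scene (174,158) / side (124,198), and yellow at scene (335,188) / side (324,155). I choose the silver one. The white plug is in the grey stand at scene (343,222) / side (368,180). Other white things are the bottle at side (257,250), the cap at side (286,270) and the rack bottles. I'll check with close crops.

Run:
```python
from h import *
a=load('side0');b=load('scene0')
def crop(z,u,v,r=32):
    return cv2.resize(z['p'][v-r:v+r,u-r:u+r,::-1],(380,380),interpolation=cv2.INTER_CUBIC)
cv2.imwrite('pics/crop.png',np.vstack([np.hstack([crop(a,201,185),crop(a,366,190)]),np.hstack([crop(b,226,172),crop(b,341,230)])])[:, :] )
im=cv2.imread('pics/crop.png');cv2.imwrite('pics/crop.png',cv2.resize(im,(600,600)))
for n,z in(('side',a),('scene',b)):
    P=cloud(z);
    for k,(u,v) in {'side':{'barrelrim':(201,170),'foot':(190,208),'plate':(355,190),'wing':(368,175),'tape':(281,225),'bottle':(257,230),'cap':(286,268),'table':(300,190)},'scene':{'foot':(217,185),'wing':(343,217),'plate':(328,226),'rim':(227,157),'bottle':(222,218),'cap':(240,259)}}[n].items(): print(n,k,np.round(P[v,u],3))
```

```text
side barrelrim [ 0.572 -0.073  0.071]
side foot [ 0.523 -0.05   0.013]
side plate [ 0.528 -0.373  0.061]
side wing [ 0.524 -0.39   0.104]
side tape [ 0.482 -0.231  0.01 ]
side bottle [ 0.384 -0.185  0.111]
side cap [ 0.377 -0.236  0.016]
side table [ 0.589 -0.275 -0.001]
scene foot [ 0.534 -0.064  0.007]
scene wing [ 0.528 -0.398  0.098]
scene plate [ 0.52  -0.374  0.06 ]
scene rim [ 0.569 -0.075  0.081]
scene bottle [ 0.386 -0.195  0.108]
scene cap [ 0.375 -0.243  0.014]
```

View pics/crop.png

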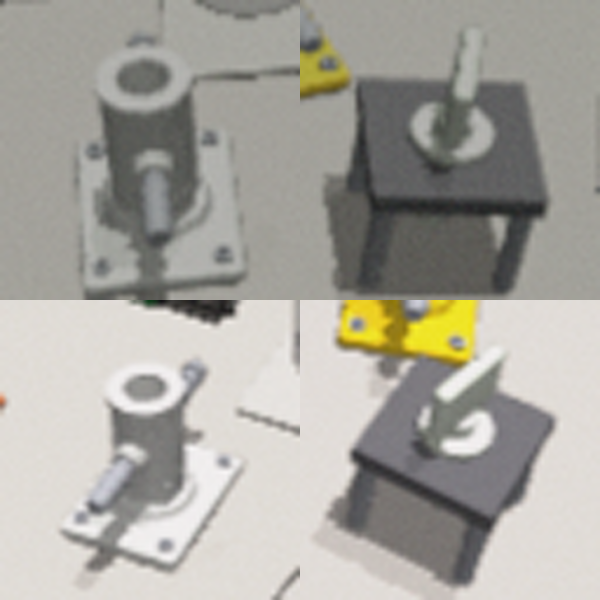

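```bash
cat >> h.py <<'E'
def wing(z,c=(0.527,-0.393),lo=.078,hi=.11):
    P=cloud(z);m=(abs(P[...,0]-c[0])<.04)&(abs(P[...,1]-c[1])<.04)&(P[...,2]>lo)&(P[...,2]<hi);return P[m]
def yaw(q):
    (c,sz,ang)=cv2.minAreaRect(q[:,:2].astype(np.float32)*1000);return c,sz,ang
E
python3 - <<'E'
from h import *
for t in('side0','scene0'):
    z=load(t);q=wing(z);print(t,'wing',len(q),q.min(0).round(3),q.max(0).round(3));
    q=wing(z,lo=.088);print(yaw(q))
    q=wing(z,lo=.0985);print(yaw(q),q[:,2].max())
    q=wing(z,lo=.055,hi=.0625,c=(.527,-.393));print('plate',yaw(q))
    P=cloud(z);
    q=wing(z,c=(.56,-.075),lo=.08,hi=.09);print('rim',len(q),yaw(q),np.median(q[:,2]),q.min(0).round(3),q.max(0).round(3))
    m=(abs(P[...,0]-.56)<.07)&(abs(P[...,1]+.075)<.07)&(P[...,2]>.045)&(P[...,2]<.06)
    q=P[m];print('nozz',len(q),yaw(q))
    m=(abs(P[...,0]-.56)<.07)&(abs(P[...,1]+.075)<.07)&(P[...,2]>.004)&(P[...,2]<.015)
    q=P[m];print('foot',len(q),yaw(q))
s=ctrl.read_state();R=np.array(s['eef_rot']);T=load('wrist0')['T'];print((R.T@T[:3,:3]).round(3),R.T@(T[:3,3]-s['tcp_pos']))
E
```

```text
side0 wing 132 [ 0.514 -0.402  0.078] [ 0.557 -0.386  0.106]
((535.51123046875, -394.67291259765625), (9.010461807250977, 44.54238510131836), 74.9156265258789)
((536.3961181640625, -394.9155578613281), (9.005616188049316, 42.70811462402344), 74.9371337890625) 0.1058937255098491
plate ((533.92041015625, -394.8915100097656), (71.02745819091797, 65.59123992919922), 88.86265563964844)
rim 221 ((558.3155517578125, -71.26476287841797), (42.14168930053711, 39.44947814941406), 4.3137288093566895) 0.08520288738422033 [ 0.538 -0.091  0.08 ] [ 0.579 -0.051  0.089]
nozz 207 ((559.1424560546875, -71.4002456665039), (122.53563690185547, 37.009254455566406), 21.639081954956055)
foot 765 ((559.3189697265625, -74.26264953613281), (135.2069091796875, 133.18594360351562), 88.88304138183594)
scene0 wing 155 [ 0.514 -0.407  0.078] [ 0.555 -0.388  0.105]
((534.3848876953125, -397.60223388671875), (9.352021217346191, 42.58831024169922), 74.49820709228516)
((534.4043579101562, -397.5362243652344), (9.164888381958008, 42.641265869140625), 73.06363677978516) 0.10504337528896812
plate ((533.0554809570312, -397.3974914550781), (70.11045837402344, 68.82324981689453), 88.20010375976562)
rim 119 ((557.9332275390625, -75.50126647949219), (40.0415153503418, 39.37237548828125), 63.08781814575195) 0.08298498468993942 [ 0.538 -0.094  0.08 ] [ 0.578 -0.053  0.086]
nozz 175 ((558.1307983398438, -76.91049194335938), (34.21338653564453, 121.8862533569336), 86.47586059570312)
foot 423 ((557.1317138671875, -74.94148254394531), (91.33523559570312, 69.83136749267578), 8.037843704223633)
[[ 1.    -0.001  0.001]
 [-0.001 -0.298  0.955]
 [-0.001 -0.955 -0.298]] [ 0.00050599 -0.14232881  0.07620375]
```

Run:
```python
from h import *
for t in('side0','scene0'):
    P=cloud(load(t)).reshape(-1,3);q=P[(P[:,0]>.1)&(P[:,0]<1.0)&(P[:,2]>.125)&(P[:,2]<.6)&(abs(P[:,1])<.7)]
    print(t);
    for y in np.arange(-.7,.7,.1):
        k=q[(q[:,1]>=y)&(q[:,1]<y+.1)]
        if len(k)>3: print(round(y,1),len(k),'x',k[:,0].min().round(2),'z',k[:,2].max().round(2), 'near zmax x<.65',k[k[:,0]<.65][:,2].max() if (k[:,0]<.65).any() else None)
# foot edge angle in scene
z=load('scene0');P=cloud(z)
```

```text
side0
-0.7 1394 x 0.69 z 0.24 near zmax x<.65 None
-0.6 1043 x 0.87 z 0.26 near zmax x<.65 None
-0.5 458 x 0.94 z 0.25 near zmax x<.65 None
-0.2 574 x 0.85 z 0.17 near zmax x<.65 None
-0.1 614 x 0.1 z 0.2 near zmax x<.65 0.2046373500658728
-0.0 164 x 0.76 z 0.14 near zmax x<.65 None
0.1 1765 x 0.43 z 0.22 near zmax x<.65 0.2232947883685018
0.2 6308 x 0.43 z 0.33 near zmax x<.65 0.3327795803415305
scene0
-0.7 239 x 0.7 z 0.24 near zmax x<.65 None
-0.6 1295 x 0.87 z 0.27 near zmax x<.65 None
-0.5 879 x 0.94 z 0.28 near zmax x<.65 None
-0.2 449 x 0.85 z 0.17 near zmax x<.65 None
-0.1 506 x 0.1 z 0.2 near zmax x<.65 0.2019003300101454
-0.0 84 x 0.77 z 0.14 near zmax x<.65 None
0.1 1263 x 0.43 z 0.27 near zmax x<.65 0.2702109250700742
0.2 6868 x 0.42 z 0.33 near zmax x<.65 0.3300289445672924
0.3 2372 x 0.42 z 0.32 near zmax x<.65 0.31879980827820803
0.4 2019 x 0.42 z 0.29 near zmax x<.65 0.2922794025916429
0.5 1762 x 0.42 z 0.29 near zmax x<.65 0.2863108337251609
0.6 77 x 0.44 z 0.27 near zmax x<.65 0.27069732041480077
```

carry_out --increments '[{"x": -6, "y": -0.5, "z": -4.2, "fingers": 0}, {"x": -11.5, "y": -1, "z": -8, "fingers": 0}, {"x": -17, "y": -1.5, "z": -11.8, "fingers": 0}, {"x": -22.5, "y": -2, "z": -15.6, "fingers": 0}, {"x": -28, "y": -2, "z": -19.5, "fingers": 0}]'

```text
invalid input
```

carry_out --increments '[{"rx": 0, "ry": 0, "rz": 0, "x": -5, "y": -0.5, "z": -3.5, "fingers": 0}, {"rx": 0, "ry": 0, "rz": 0, "x": -10, "y": -1, "z": -7, "fingers": 0}, {"rx": 0, "ry": 0, "rz": 0, "x": -15, "y": -1.5, "z": -10.5, "fingers": 0}, {"rx": 0, "ry": 0, "rz": 0, "x": -20, "y": -2, "z": -14, "fingers": 0}, {"rx": 0, "ry": 0, "rz": 0, "x": -25, "y": -2, "z": -17.5, "fingers": 0}]'

```text
time_s: 0.78
tcp_pos: [0.2799, 0.2034, 0.251]
eef_rot: [[0.397, 0.001, -0.918], [0.918, -0.001, 0.397], [-0.001, -1.0, -0.001]]
wrist_force: [0.2, 0.1, 0.5]
grip_width: 0.999
```

carry_out --increments '[{"rx": 0, "ry": 0, "rz": 0, "x": -5.5, "y": 0, "z": -2.4, "fingers": 0}, {"rx": 0, "ry": 0, "rz": 0, "x": -10.6, "y": 0, "z": -5.7, "fingers": 0}, {"rx": 0, "ry": 0, "rz": 0, "x": -14.5, "y": 0, "z": -10.6, "fingers": 0}, {"rx": 0, "ry": 0, "rz": 0, "x": -18.5, "y": 0, "z": -15.1, "fingers": 0}, {"rx": 0, "ry": 0, "rz": 0, "x": -22.6, "y": 0, "z": -19.6, "fingers": 0}]'

```text
time_s: 1.4
tcp_pos: [0.3701, -0.0839, 0.2515]
eef_rot: [[0.398, 0.002, -0.917], [0.917, -0.001, 0.398], [-0.0, -1.0, -0.002]]
wrist_force: [1.1, 0.4, -0.0]
grip_width: 1.005
```

carry_out --increments '[{"rx": 0, "ry": 0, "rz": 0, "x": 2.5, "y": 1, "z": -5, "fingers": 0}, {"rx": 0, "ry": 0, "rz": 0, "x": 5, "y": 2, "z": -10, "fingers": 0}, {"rx": 0, "ry": 0, "rz": 0, "x": 7.5, "y": 3.5, "z": -15, "fingers": 0}, {"rx": 0, "ry": 0, "rz": 0, "x": 8.4, "y": 4, "z": -16.8, "fingers": 0}, {"rx": 0, "ry": 0, "rz": 0, "x": 8.4, "y": 4, "z": -16.8, "fingers": 0}]'

```text
time_s: 2.02
tcp_pos: [0.558, -0.0736, 0.2096]
eef_rot: [[0.398, -0.002, -0.918], [0.918, -0.0, 0.398], [-0.001, -1.0, 0.002]]
wrist_force: [-0.5, -0.1, -0.3]
grip_width: 1.003
```

Run:
```python
from h import *
snap('wrist','wv1')
```

```text
(no output)
```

View pics/wv1.png

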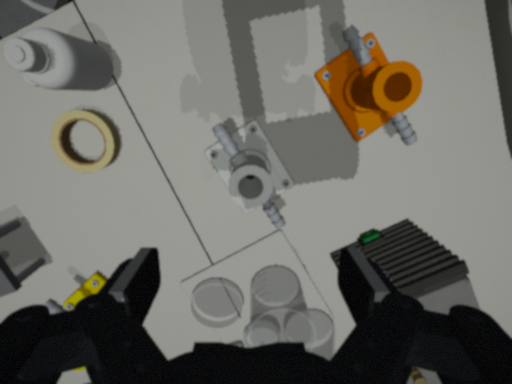

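The silver valve has its mouth at pixel (251,185) and nozzle tips near (220,130) and (279,222). Orange is at (395,88) and the tape at (84,140). Now I measure it.

Run:
```python
from h import *
z=load('wv1');P=cloud(z);c0=np.array([.558,-.073])
def sel(lo,hi,r):
    m=(np.hypot(P[...,0]-c0[0],P[...,1]-c0[1])<r)&(P[...,2]>lo)&(P[...,2]<hi);return m
m=sel(.08,.09,.03);q=P[m]
print('rim',len(q),np.median(q[:,2]),cv2.minEnclosingCircle(q[:,:2].astype(np.float32)*1000), yaw(q))
# rim outline by contour & mouth
cn,_=cv2.findContours(m.astype(np.uint8),cv2.RETR_CCOMP,cv2.CHAIN_APPROX_NONE)
for c in cn:
    if len(c)>15:
        e=cv2.fitEllipse(c);print(len(c),e,ray(z,*e[0],.085).round(4))
m=sel(.046,.064,.075)&~sel(-1,1,.024)
q=P[m];print('nozz',len(q))
d=q[:,:2]-c0
u=np.array([1,0.]);
w,v=np.linalg.eigh(np.cov(d.T));a=v[:,1];print('pca ang',np.degrees(np.arctan2(a[1],a[0])))
for s in(1,-1):
    k=q[(d@a)*s>0];print(len(k),k.mean(0),'far',(d@a*s).max(), 'perp',(k[:,:2]-c0)@np.array([-a[1],a[0]])@np.ones(len(k))/len(k))
k1=q[(d@a)>0].mean(0);k2=q[(d@a)<0].mean(0);e=k1-k2;print('ang means',np.degrees(np.arctan2(e[1],e[0])))
m=sel(.003,.014,.062);q=P[m];print('foot',yaw(q))
# light-based foot: image
print('table z',np.median(P[(P[...,2]<.02)&(P[...,2]>-.02)][:,2]))
for t in ('side0','scene0'):
    P=cloud(load(t)); m=sel(.044,.064,.075)&~sel(-1,1,.024);q=P[m]
    w,v=np.linalg.eigh(np.cov((q[:,:2]).T));a=v[:,1];print(t,len(q),np.degrees(np.arctan2(a[1],a[0])))
```

```text
rim 1110 0.0848261722005656 ((559.375732421875, -72.24047088623047), 20.598670959472656) ((559.50732421875, -72.2399673461914), (40.05545425415039, 40.27214813232422), 19.551708221435547)
123 ((249.88063049316406, 185.50006103515625), (43.075050354003906, 43.56487274169922), 75.18179321289062) [ 0.5588 -0.0719  0.085 ]
67 ((249.85940551757812, 185.0179901123047), (23.24060821533203, 24.83481788635254), 81.38917541503906) [ 0.5583 -0.0718  0.085 ]
nozz 858
pca ang -171.34582153272987
502 [ 0.51673966 -0.07803253  0.05659926] far 0.06026001599024291 perp -0.0012332176305328761
356 [ 0.60372477 -0.06478264  0.05650138] far 0.0635140362369452 perp -0.0012435847013733312
ang means -171.339070767473
foot ((560.5144653320312, -66.78390502929688), (93.33025360107422, 86.26490020751953), 8.579920768737793)
table z 0.0008192116042245734
side0 136 -171.4087876844472
scene0 117 -171.96780574997422
```

carry_out --increments '[{"rx": 0, "ry": -0.03, "rz": 0, "x": -5.8, "y": 0, "z": -2, "fingers": 0}, {"rx": 0, "ry": -0.06, "rz": 0, "x": -11.6, "y": 0, "z": -4, "fingers": 0}, {"rx": 0, "ry": -0.09, "rz": 0, "x": -17.4, "y": 0, "z": -6.1, "fingers": 0}, {"rx": 0, "ry": -0.12, "rz": 0, "x": -23.2, "y": 0, "z": -8.2, "fingers": 0}, {"rx": 0, "ry": -0.148, "rz": 0, "x": -29, "y": 0, "z": -10.2, "fingers": 0}]'

```text
time_s: 2.7
tcp_pos: [0.5343, -0.382, 0.2127]
eef_rot: [[0.258, 0.001, -0.966], [0.966, -0.002, 0.258], [-0.002, -1.0, -0.001]]
wrist_force: [0.7, 0.1, 0.3]
grip_width: 0.998
```

Run:
```python
from h import *
snap('wrist','wp1')
z=load('wp1');print(ctrl.read_state()['tcp_pos'])
q=wing(z,c=(.535,-.396),lo=.092);print(len(q),yaw(q),q[:,2].max(),np.median(q[:,2]))
q=wing(z,c=(.535,-.396),lo=.0985);print(len(q),yaw(q))
q=wing(z,c=(.535,-.396),lo=.055,hi=.0625);print('plate',yaw(q))
q=wing(z,c=(.535,-.396),lo=.0635,hi=.069);print('collar',len(q),cv2.minEnclosingCircle(q[:,:2].astype(np.float32)*1000))
```

```text
[ 0.53181107 -0.39045282  0.2111317 ]
514 ((536.7627563476562, -395.348876953125), (8.771800994873047, 43.484046936035156), 74.38119506835938) 0.1055661000183068 0.10324291452039958
472 ((536.69677734375, -395.5518798828125), (8.069314002990723, 43.47061538696289), 73.97097778320312)
plate ((537.1118774414062, -395.8697509765625), (70.3079833984375, 70.47634887695312), 87.74790954589844)
collar 452 ((537.0297241210938, -395.6233825683594), 16.84206199645996)
```

View pics/wp1.png

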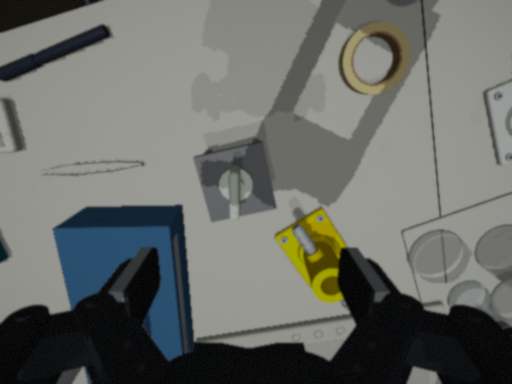

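Run:
```python
from h import *
s=ctrl.read_state();t=np.array(s['tcp_pos']);R=np.array(s['eef_rot']);print(t,np.degrees(np.arctan2(R[1,0],R[0,0])))
for n in('wp1','side0','scene0'):
    P=cloud(load(n)).reshape(-1,3);d=P[:,:2]-[.5365,-.3955];a=np.radians(74.4)
    X=d@[np.cos(a),np.sin(a)];Z=d@[np.sin(a),-np.cos(a)]
    m=(P[:,2]>.063)&(abs(Z)<.06)&(abs(X)<.09)&(np.hypot(X,Z)>.03)&(P[:,2]<.15);
    for lo,hi in((.03,.09),(-.09,-.03)):
        k=m&(X>lo)&(X<hi);print(n,k.sum(), (np.c_[X,Z,P[:,2]][k].min(0).round(3),np.c_[X,Z,P[:,2]][k].max(0).round(3)) if k.any() else '')
tgt=np.array([.5365,-.3955,.0715]);print((R.T@(tgt-t)*100).round(2))
```

```text
[ 0.53181107 -0.39045282  0.2111317 ] 74.63357509879138
wp1 0 
wp1 390 (array([-0.09 ,  0.043,  0.063]), array([-0.067,  0.06 ,  0.07 ]))
side0 1 (array([0.033, 0.014, 0.064]), array([0.033, 0.014, 0.064]))
side0 96 (array([-0.09 , -0.01 ,  0.063]), array([-0.034,  0.06 ,  0.072]))
scene0 0 
scene0 75 (array([-0.09 ,  0.042,  0.063]), array([-0.07 ,  0.059,  0.07 ]))
[-0.24 13.97 -0.58]
```

carry_out --increments '[{"rx": 0, "ry": 0.005, "rz": 0, "x": -0.24, "y": 3, "z": -0.58, "fingers": 0}, {"rx": 0, "ry": 0.005, "rz": 0, "x": -0.24, "y": 7, "z": -0.58, "fingers": 0}, {"rx": 0, "ry": 0.005, "rz": 0, "x": -0.24, "y": 10.5, "z": -0.58, "fingers": 0}, {"rx": 0, "ry": 0.005, "rz": 0, "x": -0.24, "y": 13, "z": -0.58, "fingers": 0}, {"rx": 0, "ry": 0.005, "rz": 0, "x": -0.24, "y": 13.7, "z": -0.58, "fingers": 0.3}]'

```text
time_s: 3.38
tcp_pos: [0.5348, -0.3943, 0.0728]
eef_rot: [[0.27, -0.005, -0.963], [0.963, -0.006, 0.27], [-0.007, -1.0, 0.003]]
wrist_force: [-0.4, -0.2, 0.2]
grip_width: 0.819
```

Run:
```python
from h import *
snap('wrist','wp2');snap('side','sp2')
s=ctrl.read_state();t=np.array(s['tcp_pos']);R=np.array(s['eef_rot']);print(t,np.degrees(np.arctan2(R[1,0],R[0,0])),s['grip_width'],s['wrist_force'])
tgt=np.array([.5365,-.3955,.0715]);print((R.T@(tgt-t)*100).round(2))
q=wing(load('wp2'),c=(.535,-.396),lo=.092,hi=.107);print(len(q),yaw(q))
a=cv2.imread('pics/wp2.png');b=cv2.imread('pics/sp2.png')[110:240,290:440];cv2.imwrite('pics/c2.png',np.hstack([a[:,60:460],cv2.resize(b,(400,384))]))
```

```text
[ 0.535926   -0.3950574   0.07451749] 74.33531875568431 0.6999184849379233 [ 0.20529823 -0.57102678  0.0868481 ]
[-0.02  0.3  -0.07]
3284 ((536.2238159179688, -396.73858642578125), (80.98233032226562, 43.073822021484375), 86.43511962890625)
```

View pics/c2.png

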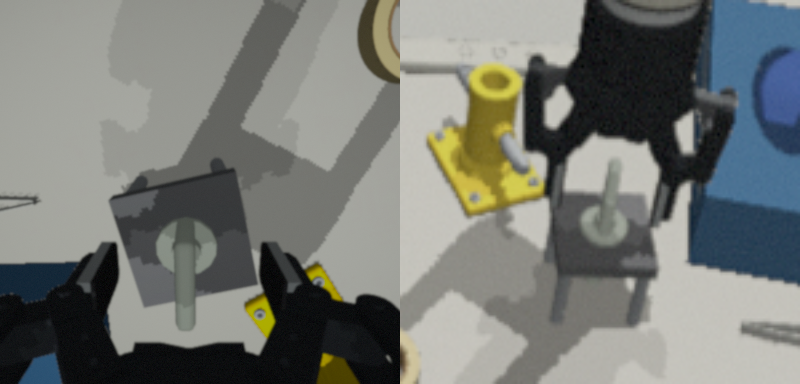

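carry_out --increments '[{"rx": 0, "ry": 0, "rz": 0, "x": 0, "y": 0.3, "z": -0.06, "fingers": 1}, {"rx": 0, "ry": 0, "rz": 0, "x": 0, "y": 0.3, "z": -0.06, "fingers": 1}, {"rx": 0, "ry": 0, "rz": 0, "x": 0, "y": 0.3, "z": -0.06, "fingers": 1}, {"rx": 0, "ry": 0, "rz": 0, "x": 0, "y": 0.3, "z": -0.06, "fingers": 1}, {"rx": 0, "ry": 0, "rz": 0, "x": 0, "y": 0.3, "z": -0.06, "fingers": 1}]'

```text
time_s: 4.1
tcp_pos: [0.5371, -0.396, 0.0733]
eef_rot: [[0.27, -0.0, -0.963], [0.963, -0.01, 0.27], [-0.01, -1.0, -0.003]]
wrist_force: [-1.0, -1.3, 5.4]
grip_width: 0.096
```

carry_out --increments '[{"rx": 0, "ry": 0, "rz": 0, "x": 0, "y": 0, "z": 0, "fingers": 1}, {"rx": 0, "ry": 0, "rz": 0, "x": 0, "y": 0, "z": 0, "fingers": 1}, {"rx": 0, "ry": 0, "rz": 0, "x": 0, "y": -1, "z": 0, "fingers": 1}, {"rx": 0, "ry": 0, "rz": 0, "x": 0, "y": -3, "z": 0, "fingers": 1}, {"rx": 0, "ry": 0, "rz": 0, "x": 0, "y": -6, "z": 0, "fingers": 1}]'

```text
time_s: 4.72
tcp_pos: [0.5368, -0.3949, 0.1336]
eef_rot: [[0.27, -0.002, -0.963], [0.963, -0.009, 0.27], [-0.009, -1.0, -0.001]]
wrist_force: [-0.6, -0.2, -0.2]
grip_width: 0.097
```

Run:
```python
from h import *
s=ctrl.read_state();t=np.array(s['tcp_pos']);R=np.array(s['eef_rot']);print(t,np.degrees(np.arctan2(R[1,0],R[0,0])),s['grip_width'],s['wrist_force'],s['time_s'])
snap('wrist','wp3');snap('side','sp3')
a=cv2.imread('pics/wp3.png');b=cv2.imread('pics/sp3.png')[110:240,290:440];cv2.imwrite('pics/c3.png',np.hstack([a[:,60:460],cv2.resize(b,(400,384))]))
```

```text
[ 0.53675797 -0.39494645  0.13360492] 74.33479087622253 0.09669740132997034 [-0.57089986 -0.24598738 -0.18797383] 4.725
```

View pics/c3.png

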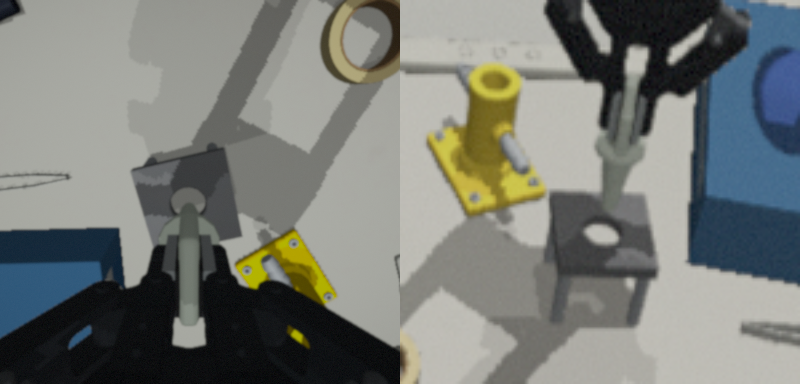

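carry_out --increments '[{"rx": 0, "ry": 0.1, "rz": 0, "x": 2, "y": -4, "z": 0.4, "fingers": 1}, {"rx": 0, "ry": 0.26, "rz": 0, "x": 6.5, "y": -6, "z": 1.3, "fingers": 1}, {"rx": 0, "ry": 0.42, "rz": 0, "x": 12, "y": -6.5, "z": 2.5, "fingers": 1}, {"rx": 0, "ry": 0.58, "rz": 0, "x": 17.5, "y": -6.5, "z": 3.6, "fingers": 1}, {"rx": 0, "ry": 0.74, "rz": 0, "x": 23, "y": -6.5, "z": 4.8, "fingers": 1}]'

```text
time_s: 5.45
tcp_pos: [0.5546, -0.1599, 0.2004]
eef_rot: [[0.852, 0.008, -0.524], [0.524, -0.017, 0.851], [-0.002, -1.0, -0.018]]
wrist_force: [0.3, 0.1, -1.3]
grip_width: 0.097
```

```bash
cat >> h.py <<'E'
from scipy.spatial.transform import Rotation as Ro
def plan(tgt,yawdeg):
    s=ctrl.read_state();t=np.array(s['tcp_pos']);R=np.array(s['eef_rot']);a=np.radians(yawdeg)
    G=np.array([[np.cos(a),0,-np.sin(a)],[np.sin(a),0,np.cos(a)],[0,-1,0]])
    print('t',round(s['time_s'],2),'tcp',t.round(4),'yaw',round(np.degrees(np.arctan2(R[1,0],R[0,0])),2),'down',R[:,1].round(4),'F',np.round(s['wrist_force'],1),'M',np.round(s['moment'],2),'g',round(s['grip_width'],4))
    print('shift cm',(R.T@(np.array(tgt)-t)*100).round(3),'rot',Ro.from_matrix(R.T@G).as_rotvec().round(4))
E
python3 - <<'E'
from h import *
plan([.5592,-.072,.19],8.65)
E
```

```text
t 5.45 tcp [ 0.5546 -0.1599  0.2004] yaw 31.62 down [ 0.0077 -0.0168 -0.9998] F [ 0.3  0.1 -1.3] M [0.02 0.01 0.01] g 0.0968
shift cm [5.004 0.898 7.256] rot [0.0185 0.4009 0.0015]
```

carry_out --increments '[{"rx": 0, "ry": 0.15, "rz": 0, "x": 2, "y": 0.2, "z": 2.8, "fingers": 1}, {"rx": 0.01, "ry": 0.29, "rz": 0, "x": 4, "y": 0.5, "z": 5.6, "fingers": 1}, {"rx": 0.0185, "ry": 0.4, "rz": 0.0015, "x": 5, "y": 0.9, "z": 7.25, "fingers": 1}, {"rx": 0.0185, "ry": 0.4, "rz": 0.0015, "x": 5, "y": 0.9, "z": 7.25, "fingers": 1}, {"rx": 0.0185, "ry": 0.4, "rz": 0.0015, "x": 5, "y": 0.9, "z": 7.25, "fingers": 1}]'

```text
time_s: 6.08
tcp_pos: [0.5592, -0.0728, 0.1899]
eef_rot: [[0.988, -0.0, -0.152], [0.152, -0.001, 0.988], [-0.0, -1.0, -0.001]]
wrist_force: [0.2, -0.1, -0.6]
grip_width: 0.098
```

Run:
```python
from h import *
plan([.5592,-.072,.16],8.65)
snap('wrist','wv3');snap('side','sv3');snap('scene','cv3')
plan([.5592,-.072,.16],8.65)
a=cv2.imread('pics/wv3.png')[:,90:430];b=cv2.imread('pics/sv3.png')[100:230,140:270];c=cv2.imread('pics/cv3.png')[90:220,160:290]
cv2.imwrite('pics/c4.png',np.hstack([cv2.resize(a,(260,294)),cv2.resize(b,(270,294)),cv2.resize(c,(270,294))]))
```

```text
t 6.08 tcp [ 0.5592 -0.0728  0.1899] yaw 8.77 down [-1.e-04 -7.e-04 -1.e+00] F [ 0.2 -0.1 -0.6] M [-0.02  0.03 -0.01] g 0.0981
shift cm [0.016 2.99  0.077] rot [ 0.0007  0.002  -0.0002]
t 6.22 tcp [ 0.5593 -0.0731  0.1902] yaw 8.66 down [ 4.e-04 -4.e-04 -1.e+00] F [ 0.1 -0.8 -1.3] M [0.   0.01 0.  ] g 0.0977
shift cm [0.008 3.015 0.111] rot [0.0005 0.0002 0.0003]
```

View pics/c4.png

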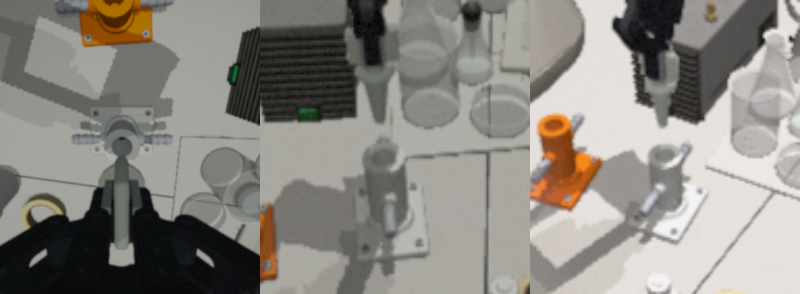

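Run:
```python
from h import *
c=np.array([.5592,-.0725])
for t in('sv3','cv3','wv3'):
    P=cloud(load(t));T=load(t)['T'];
    m=(np.hypot(P[...,0]-c[0],P[...,1]-c[1])<.024)&(P[...,2]>.12)&(P[...,2]<.185)
    q=P[m];print(t,len(q),'zmin',q[:,2].min().round(4) if len(q) else'')
    o=T[:2,3]-c;o/=np.linalg.norm(o);side=np.array([-o[1],o[0]])
    for lo in np.arange(.125,.185,.008):
        k=q[(q[:,2]>=lo)&(q[:,2]<lo+.008)]
        if len(k)>3:
            d=k[:,:2]-c; l=d@side; print(round(lo,3),len(k),'lat mid mm',((l.max()+l.min())*500).round(2),'width',((l.max()-l.min())*1000).round(1),'front',((d@o).max()*1000).round(1))
    print('side dir',side.round(2))
```

```text
sv3 265 zmin 0.1283
0.125 14 lat mid mm -0.23 width 9.7 front 4.7
0.133 18 lat mid mm -0.54 width 11.5 front 7.1
0.141 19 lat mid mm -0.71 width 13.0 front 7.1
0.149 27 lat mid mm 0.14 width 17.0 front 8.7
0.157 30 lat mid mm -0.26 width 18.5 front 10.5
0.165 33 lat mid mm -0.66 width 20.1 front 11.9
0.173 29 lat mid mm -0.59 width 32.1 front 16.4
0.181 95 lat mid mm -0.16 width 32.5 front 17.8
side dir [ 0.16 -0.99]
cv3 174 zmin 0.1254
0.125 11 lat mid mm 0.97 width 9.7 front 8.3
0.133 12 lat mid mm 1.32 width 9.7 front 8.8
0.141 15 lat mid mm -0.36 width 13.7 front 9.3
0.149 16 lat mid mm 1.17 width 16.3 front 12.4
0.157 23 lat mid mm 0.51 width 18.5 front 13.8
0.165 14 lat mid mm 0.72 width 18.4 front 14.0
0.173 69 lat mid mm 1.49 width 32.1 front 19.8
0.181 14 lat mid mm -1.78 width 24.5 front 20.2
side dir [ 0.62 -0.78]
wv3 850 zmin 0.1265
0.125 20 lat mid mm -0.07 width 9.2 front 6.1
0.133 39 lat mid mm -0.06 width 11.4 front 7.5
0.141 44 lat mid mm -0.07 width 12.5 front 8.3
0.149 48 lat mid mm 0.31 width 11.4 front 9.6
0.173 197 lat mid mm -0.04 width 32.3 front 17.5
0.181 499 lat mid mm 0.0 width 32.2 front 16.4
side dir [-0.99 -0.15]
```

carry_out --increments '[{"rx": 0, "ry": 0, "rz": 0, "x": 0, "y": 2, "z": 0.1, "fingers": 1}, {"rx": 0, "ry": 0, "rz": 0, "x": 0, "y": 4, "z": 0.1, "fingers": 1}, {"rx": 0, "ry": 0, "rz": 0, "x": 0, "y": 5.5, "z": 0.1, "fingers": 1}, {"rx": 0, "ry": 0, "rz": 0, "x": 0, "y": 6.5, "z": 0.1, "fingers": 1}, {"rx": 0, "ry": 0, "rz": 0, "x": 0, "y": 6.7, "z": 0.1, "fingers": 1}]'

```text
time_s: 6.85
tcp_pos: [0.5589, -0.0723, 0.1225]
eef_rot: [[0.989, -0.001, -0.15], [0.15, -0.0, 0.989], [-0.001, -1.0, -0.0]]
wrist_force: [0.3, 0.2, -1.1]
grip_width: 0.096
```

Run:
```python
from h import *
plan([.5592,-.072,.117],8.65)
```

```text
t 6.85 tcp [ 0.5589 -0.0723  0.1225] yaw 8.65 down [-7.e-04 -2.e-04 -1.e+00] F [ 0.3  0.2 -1.1] M [ 0.03 -0.04 -0.04] g 0.0963
shift cm [0.037 0.547 0.022] rot [ 0.0001  0.     -0.0007]
```

carry_out --increments '[{"rx": 0, "ry": 0, "rz": 0, "x": 0, "y": 0.2, "z": 0.02, "fingers": 1}, {"rx": 0, "ry": 0, "rz": 0, "x": 0, "y": 0.4, "z": 0.02, "fingers": 1}, {"rx": 0, "ry": 0, "rz": 0, "x": 0, "y": 0.55, "z": 0.02, "fingers": 1}, {"rx": 0, "ry": 0, "rz": 0, "x": 0, "y": 0.55, "z": 0.02, "fingers": 1}]'

```text
time_s: 7.35
tcp_pos: [0.5591, -0.0723, 0.1172]
eef_rot: [[0.989, 0.0, -0.15], [0.15, -0.001, 0.989], [0.0, -1.0, -0.001]]
wrist_force: [0.9, -1.3, -0.2]
grip_width: 0.095
```

carry_out --increments '[{"rx": 0, "ry": 0, "rz": 0, "x": 0, "y": 0.05, "z": 0, "fingers": 1}, {"rx": 0, "ry": 0, "rz": 0, "x": 0, "y": 0.1, "z": 0, "fingers": 1}, {"rx": 0, "ry": 0, "rz": 0, "x": 0, "y": 0.1, "z": 0, "fingers": 1}]'

```text
time_s: 7.72
tcp_pos: [0.5593, -0.0724, 0.1163]
eef_rot: [[0.989, 0.001, -0.15], [0.15, -0.001, 0.989], [0.0, -1.0, -0.001]]
wrist_force: [-0.1, -0.9, -0.3]
grip_width: 0.092
```

carry_out --increments '[{"rx": 0, "ry": 0, "rz": 0, "x": 0, "y": 0.05, "z": 0, "fingers": 1}, {"rx": 0, "ry": 0, "rz": 0, "x": 0, "y": 0.1, "z": 0, "fingers": 1}, {"rx": 0, "ry": 0, "rz": 0, "x": 0, "y": 0.1, "z": 0, "fingers": 1}]'

```text
time_s: 8.1
tcp_pos: [0.5593, -0.0724, 0.1154]
eef_rot: [[0.989, 0.001, -0.15], [0.15, -0.001, 0.989], [0.001, -1.0, -0.001]]
wrist_force: [-0.0, -0.8, -0.5]
grip_width: 0.099
```

carry_out --increments '[{"rx": 0, "ry": 0, "rz": 0, "x": 0, "y": 0.05, "z": 0, "fingers": 1}, {"rx": 0, "ry": 0, "rz": 0, "x": 0, "y": 0.1, "z": 0, "fingers": 1}, {"rx": 0, "ry": 0, "rz": 0, "x": 0, "y": 0.1, "z": 0, "fingers": 1}]'

```text
time_s: 8.48
tcp_pos: [0.5594, -0.0725, 0.1143]
eef_rot: [[0.989, 0.001, -0.15], [0.15, -0.001, 0.989], [0.001, -1.0, -0.001]]
wrist_force: [0.4, -0.8, -1.4]
grip_width: 0.095
```

carry_out --increments '[{"rx": 0, "ry": 0, "rz": 0, "x": 0, "y": 0.05, "z": 0, "fingers": 1}, {"rx": 0, "ry": 0, "rz": 0, "x": 0, "y": 0.1, "z": 0, "fingers": 1}, {"rx": 0, "ry": 0, "rz": 0, "x": 0, "y": 0.1, "z": 0, "fingers": 1}]'

```text
time_s: 8.85
tcp_pos: [0.5594, -0.0726, 0.1133]
eef_rot: [[0.989, 0.001, -0.15], [0.15, -0.001, 0.989], [0.001, -1.0, -0.002]]
wrist_force: [0.9, -0.1, 0.5]
grip_width: 0.095
```

carry_out --increments '[{"rx": 0, "ry": 0, "rz": 0, "x": 0, "y": 0.05, "z": 0.03, "fingers": 1}, {"rx": 0, "ry": 0, "rz": 0, "x": 0, "y": 0.1, "z": 0.03, "fingers": 1}, {"rx": 0, "ry": 0, "rz": 0, "x": 0, "y": 0.1, "z": 0.03, "fingers": 1}]'

```text
time_s: 9.22
tcp_pos: [0.5595, -0.0726, 0.1126]
eef_rot: [[0.989, 0.001, -0.15], [0.15, -0.002, 0.989], [0.001, -1.0, -0.002]]
wrist_force: [0.3, -2.4, 1.5]
grip_width: 0.097
```

carry_out --increments '[{"rx": 0, "ry": 0, "rz": 0, "x": 0, "y": 0.05, "z": -0.03, "fingers": 1}, {"rx": 0, "ry": 0, "rz": 0, "x": 0, "y": 0.08, "z": -0.03, "fingers": 1}, {"rx": 0, "ry": 0, "rz": 0, "x": 0, "y": 0.08, "z": -0.03, "fingers": 1}]'

```text
time_s: 9.6
tcp_pos: [0.5596, -0.0727, 0.1122]
eef_rot: [[0.989, 0.002, -0.15], [0.15, -0.002, 0.989], [0.001, -1.0, -0.002]]
wrist_force: [-1.1, -0.7, 3.2]
grip_width: 0.095
```

carry_out --increments '[{"rx": 0, "ry": 0, "rz": 0, "x": -0.01, "y": 0.06, "z": 0, "fingers": 1}, {"rx": 0, "ry": 0, "rz": 0, "x": -0.01, "y": 0.1, "z": 0, "fingers": 1}, {"rx": 0, "ry": 0, "rz": 0, "x": -0.01, "y": 0.1, "z": 0, "fingers": 1}]'

```text
time_s: 9.98
tcp_pos: [0.5596, -0.0727, 0.1117]
eef_rot: [[0.989, 0.002, -0.15], [0.15, -0.002, 0.989], [0.002, -1.0, -0.002]]
wrist_force: [-1.2, -0.8, 5.9]
grip_width: 0.093
```

Run:
```python
from h import *
plan([.5592,-.072,.112],8.65)
for i in range(3):
    ctrl.snapshot('side');plan([.5592,-.072,.112],8.65)
```

```text
t 9.97 tcp [ 0.5596 -0.0727  0.1117] yaw 8.65 down [ 0.0021 -0.0019 -1.    ] F [-1.2 -0.8  5.9] M [-0.18  0.3   0.01] g 0.0928
shift cm [-0.027 -0.027  0.079] rot [ 0.0022 -0.      0.0018]
t 10.03 tcp [ 0.5596 -0.0727  0.1117] yaw 8.65 down [ 0.0021 -0.0019 -1.    ] F [-2.1 -0.6  5.3] M [-0.18  0.3   0.01] g 0.0937
shift cm [-0.028 -0.026  0.077] rot [ 0.0022 -0.      0.0018]
t 10.07 tcp [ 0.5596 -0.0727  0.1117] yaw 8.65 down [ 0.0021 -0.0019 -1.    ] F [-1.3 -0.4  5.4] M [-0.19  0.35  0.01] g 0.0974
shift cm [-0.026 -0.026  0.078] rot [ 0.0022 -0.      0.0018]
t 10.12 tcp [ 0.5596 -0.0727  0.1118] yaw 8.65 down [ 0.0021 -0.0019 -1.    ] F [-1.1 -1.1  5.4] M [-0.21  0.33  0.02] g 0.1007
shift cm [-0.028 -0.025  0.077] rot [ 0.0022 -0.      0.0018]
```

carry_out --increments '[{"rx": 0, "ry": 0, "rz": 0, "x": -0.02, "y": 0.12, "z": 0, "fingers": 1}, {"rx": 0, "ry": 0, "rz": 0, "x": -0.03, "y": 0.2, "z": 0, "fingers": 1}, {"rx": 0, "ry": 0, "rz": 0, "x": -0.03, "y": 0.2, "z": 0, "fingers": 1}]'

```text
time_s: 10.5
tcp_pos: [0.5596, -0.0727, 0.1113]
eef_rot: [[0.989, 0.003, -0.15], [0.15, -0.002, 0.989], [0.003, -1.0, -0.002]]
wrist_force: [-2.4, -0.5, 9.0]
grip_width: 0.095
```

Run:
```python
from h import *
plan([.5592,-.072,.112],8.65)
for i in range(2):
    ctrl.snapshot('side');plan([.5592,-.072,.112],8.65)
```

```text
t 10.5 tcp [ 0.5596 -0.0727  0.1113] yaw 8.65 down [ 0.0034 -0.002  -1.    ] F [-2.4 -0.5  9. ] M [-0.12  0.5   0.02] g 0.0952
shift cm [-0.027 -0.072  0.076] rot [0.0025 0.0001 0.0031]
t 10.55 tcp [ 0.5596 -0.0727  0.1113] yaw 8.65 down [ 0.0034 -0.002  -1.    ] F [-2.2  0.4  8.3] M [-0.09  0.49  0.  ] g 0.0963
shift cm [-0.027 -0.075  0.078] rot [0.0025 0.0001 0.0031]
t 10.6 tcp [ 0.5596 -0.0728  0.1113] yaw 8.65 down [ 0.0034 -0.002  -1.    ] F [-2.3 -0.7  8.7] M [-0.1   0.47  0.  ] g 0.0913
shift cm [-0.026 -0.074  0.08 ] rot [0.0025 0.     0.0031]
```

carry_out --increments '[{"rx": 0.0025, "ry": 0, "rz": 0.003, "x": -0.05, "y": 0.2, "z": 0, "fingers": 1}, {"rx": 0.0025, "ry": 0, "rz": 0.003, "x": -0.05, "y": 0.3, "z": 0, "fingers": 1}, {"rx": 0.0025, "ry": 0, "rz": 0.003, "x": -0.05, "y": 0.3, "z": 0, "fingers": 1}]'

```text
time_s: 10.98
tcp_pos: [0.5597, -0.0728, 0.1108]
eef_rot: [[0.989, 0.002, -0.151], [0.151, -0.0, 0.989], [0.002, -1.0, -0.001]]
wrist_force: [-1.9, -0.5, 11.9]
grip_width: 0.098
```

Run:
```python
from h import *
plan([.5592,-.072,.112],8.65)
```

```text
t 10.97 tcp [ 0.5597 -0.0728  0.1108] yaw 8.66 down [ 2.4e-03 -4.0e-04 -1.0e+00] F [-1.9 -0.5 11.9] M [-0.09  0.7  -0.02] g 0.0976
shift cm [-0.034 -0.118  0.086] rot [0.0007 0.0002 0.0023]
```

carry_out --increments '[{"rx": 0.001, "ry": 0, "rz": 0.0025, "x": -0.05, "y": 0.3, "z": 0, "fingers": 1}, {"rx": 0.001, "ry": 0, "rz": 0.0025, "x": -0.05, "y": 0.38, "z": 0, "fingers": 1}, {"rx": 0.001, "ry": 0, "rz": 0.0025, "x": -0.05, "y": 0.38, "z": 0, "fingers": 1}]'

```text
time_s: 11.35
tcp_pos: [0.5597, -0.0728, 0.1105]
eef_rot: [[0.989, 0.002, -0.151], [0.151, -0.0, 0.989], [0.002, -1.0, -0.001]]
wrist_force: [-5.3, 0.5, 15.1]
grip_width: 0.092
```

Run:
```python
from h import *
plan([.5592,-.072,.112],8.65)
```

```text
t 11.35 tcp [ 0.5597 -0.0728  0.1105] yaw 8.67 down [ 2.4e-03 -2.0e-04 -1.0e+00] F [-5.3  0.5 15.1] M [-0.08  0.94  0.01] g 0.0921
shift cm [-0.04  -0.153  0.091] rot [0.0005 0.0003 0.0024]
```

carry_out --increments '[{"rx": 0.0005, "ry": 0.06, "rz": 0.0025, "x": -0.12, "y": 0.41, "z": 0, "fingers": 1}, {"rx": 0.0005, "ry": 0.12, "rz": 0.0025, "x": -0.12, "y": 0.42, "z": 0, "fingers": 1}]'

```text
time_s: 11.6
tcp_pos: [0.5597, -0.0728, 0.11]
eef_rot: [[1.0, 0.004, -0.03], [0.03, -0.0, 1.0], [0.004, -1.0, -0.0]]
wrist_force: [-3.6, 0.8, 14.1]
grip_width: 0.094
```

Run:
```python
from h import *
plan([.5592,-.072,.112],-81.35)
```

```text
t 11.6 tcp [ 0.5597 -0.0728  0.11  ] yaw 1.72 down [ 4.e-03 -2.e-04 -1.e+00] F [-3.6  0.8 14.1] M [0.11 0.76 0.18] g 0.0938
shift cm [-0.043 -0.205  0.085] rot [-0.0026  1.4498  0.0035]
```

carry_out --increments '[{"rx": -0.002, "ry": 0.07, "rz": 0.006, "x": -0.2, "y": 0.46, "z": 0, "fingers": 1}, {"rx": -0.002, "ry": 0.14, "rz": 0.006, "x": -0.2, "y": 0.48, "z": 0, "fingers": 1}]'

```text
time_s: 11.85
tcp_pos: [0.5596, -0.0728, 0.1096]
eef_rot: [[0.994, 0.004, 0.111], [-0.111, -0.003, 0.994], [0.005, -1.0, -0.002]]
wrist_force: [-2.8, -0.1, 15.7]
grip_width: 0.092
```

Run:
```python
from h import *
plan([.5592,-.072,.112],-81.35)
```

```text
t 11.85 tcp [ 0.5596 -0.0728  0.1096] yaw -6.39 down [ 0.0044 -0.0026 -1.    ] F [-2.8 -0.1 15.7] M [0.06 0.62 0.11] g 0.092
shift cm [-0.05  -0.245  0.071] rot [-1.3000e-03  1.3084e+00  5.3000e-03]
```

carry_out --increments '[{"rx": -0.001, "ry": 0.08, "rz": 0.008, "x": -0.25, "y": 0.49, "z": -0.02, "fingers": 1}, {"rx": -0.001, "ry": 0.16, "rz": 0.008, "x": -0.25, "y": 0.52, "z": -0.02, "fingers": 1}]'

```text
time_s: 12.1
tcp_pos: [0.5596, -0.0728, 0.1092]
eef_rot: [[0.963, 0.004, 0.27], [-0.27, -0.003, 0.963], [0.005, -1.0, -0.002]]
wrist_force: [-2.1, -0.6, 17.3]
grip_width: 0.093
```

Run:
```python
from h import *
plan([.5592,-.072,.112],-81.35)
```

```text
t 12.1 tcp [ 0.5596 -0.0728  0.1092] yaw -15.65 down [ 0.0042 -0.0031 -1.    ] F [-2.1 -0.6 17.3] M [0.02 0.49 0.24] g 0.0934
shift cm [-0.058 -0.283  0.061] rot [-1.1000e-03  1.1466e+00  5.4000e-03]
```

carry_out --increments '[{"rx": -0.002, "ry": 0.08, "rz": 0.008, "x": -0.25, "y": 0.49, "z": -0.07, "fingers": 1}, {"rx": -0.002, "ry": 0.16, "rz": 0.008, "x": -0.25, "y": 0.51, "z": -0.07, "fingers": 1}]'

```text
time_s: 12.35
tcp_pos: [0.5596, -0.0728, 0.109]
eef_rot: [[0.907, 0.004, 0.421], [-0.421, -0.003, 0.907], [0.005, -1.0, -0.001]]
wrist_force: [-2.3, -0.0, 16.7]
grip_width: 0.093
```

Run:
```python
from h import *
plan([.5592,-.072,.112],-81.35)
```

```text
t 12.35 tcp [ 0.5596 -0.0728  0.109 ] yaw -24.92 down [ 0.0042 -0.0031 -1.    ] F [-2.3 -0.  16.7] M [-0.    0.52  0.23] g 0.0929
shift cm [-0.071 -0.3    0.05 ] rot [-0.0016  0.9849  0.0053]
```

carry_out --increments '[{"rx": -0.003, "ry": 0.08, "rz": 0.008, "x": -0.23, "y": 0.5, "z": -0.11, "fingers": 1}, {"rx": -0.003, "ry": 0.16, "rz": 0.008, "x": -0.23, "y": 0.52, "z": -0.11, "fingers": 1}]'

```text
time_s: 12.6
tcp_pos: [0.5597, -0.0728, 0.1088]
eef_rot: [[0.827, 0.004, 0.562], [-0.562, -0.003, 0.827], [0.005, -1.0, -0.0]]
wrist_force: [-1.6, -0.1, 17.5]
grip_width: 0.1
```

Run:
```python
from h import *
plan([.5592,-.072,.112],-81.35)
```

```text
t 12.6 tcp [ 0.5597 -0.0728  0.1088] yaw -34.18 down [ 0.0039 -0.0028 -1.    ] F [-1.6 -0.1 17.5] M [0.06 0.49 0.27] g 0.0995
shift cm [-0.085 -0.322  0.04 ] rot [-0.0018  0.8233  0.0045]
```

carry_out --increments '[{"rx": -0.003, "ry": 0.08, "rz": 0.007, "x": -0.21, "y": 0.5, "z": -0.14, "fingers": 1}, {"rx": -0.003, "ry": 0.16, "rz": 0.007, "x": -0.21, "y": 0.52, "z": -0.14, "fingers": 1}]'

```text
time_s: 12.85
tcp_pos: [0.5597, -0.0729, 0.1087]
eef_rot: [[0.726, 0.005, 0.688], [-0.688, -0.002, 0.726], [0.005, -1.0, 0.002]]
wrist_force: [-3.1, 1.0, 16.3]
grip_width: 0.096
```

Run:
```python
from h import *
plan([.5592,-.072,.112],-81.35)
z=snap('wrist','wt');plan([.5592,-.072,.112],-81.35)
```

```text
t 12.85 tcp [ 0.5597 -0.0729  0.1087] yaw -43.43 down [ 0.0046 -0.0018 -1.    ] F [-3.1  1.  16.3] M [-0.04  0.57  0.3 ] g 0.0958
shift cm [-0.095 -0.335  0.03 ] rot [-0.0033  0.6618  0.0038]
t 12.9 tcp [ 0.5597 -0.0729  0.1086] yaw -43.56 down [ 0.0045 -0.0017 -1.    ] F [-1.5  0.8 17.1] M [ 0.03  0.59 -0.05] g 0.0911
shift cm [-0.092 -0.337  0.029] rot [-0.0033  0.6595  0.0037]
```

View pics/wt.png

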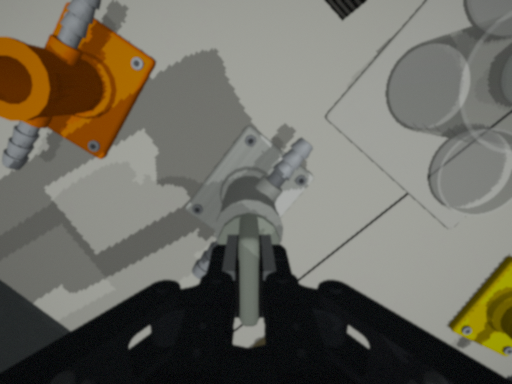

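The wing is still straight in the pads at (250,280), and the nozzles run 45° across, as expected halfway. I continue the turn.

carry_out --increments '[{"rx": -0.004, "ry": 0.08, "rz": 0.006, "x": -0.18, "y": 0.51, "z": -0.17, "fingers": 1}, {"rx": -0.004, "ry": 0.165, "rz": 0.006, "x": -0.18, "y": 0.53, "z": -0.17, "fingers": 1}]'

```text
time_s: 13.15
tcp_pos: [0.5597, -0.0729, 0.1085]
eef_rot: [[0.6, 0.005, 0.8], [-0.8, -0.001, 0.6], [0.004, -1.0, 0.004]]
wrist_force: [-1.7, -0.1, 17.3]
grip_width: 0.094
```

Run:
```python
from h import *
plan([.5592,-.072,.112],-81.35)
```

```text
t 13.15 tcp [ 0.5597 -0.0729  0.1085] yaw -53.12 down [ 0.0054 -0.001  -1.    ] F [-1.7 -0.1 17.3] M [0.07 0.64 0.21] g 0.0939
shift cm [-0.102 -0.355  0.018] rot [-0.0047  0.4928  0.003 ]
```

carry_out --increments '[{"rx": -0.007, "ry": 0.08, "rz": 0.004, "x": -0.15, "y": 0.51, "z": -0.2, "fingers": 1}, {"rx": -0.007, "ry": 0.165, "rz": 0.004, "x": -0.15, "y": 0.53, "z": -0.2, "fingers": 1}]'

```text
time_s: 13.4
tcp_pos: [0.5597, -0.0729, 0.1084]
eef_rot: [[0.459, 0.005, 0.888], [-0.888, -0.002, 0.459], [0.005, -1.0, 0.004]]
wrist_force: [-2.2, 0.6, 18.5]
grip_width: 0.096
```

Run:
```python
from h import *
plan([.5592,-.072,.112],-81.35)
```

```text
t 13.4 tcp [ 0.5597 -0.0729  0.1084] yaw -62.66 down [ 0.0054 -0.0023 -1.    ] F [-2.2  0.6 18.5] M [0.1  0.66 0.24] g 0.0957
shift cm [-0.104 -0.365 -0.002] rot [-0.0044  0.3262  0.0039]
```

carry_out --increments '[{"rx": -0.007, "ry": 0.08, "rz": 0.005, "x": -0.11, "y": 0.5, "z": -0.22, "fingers": 1}, {"rx": -0.007, "ry": 0.165, "rz": 0.005, "x": -0.11, "y": 0.51, "z": -0.22, "fingers": 1}]'

```text
time_s: 13.65
tcp_pos: [0.5597, -0.073, 0.1083]
eef_rot: [[0.306, 0.005, 0.952], [-0.952, -0.001, 0.306], [0.003, -1.0, 0.004]]
wrist_force: [-1.0, 0.3, 17.2]
grip_width: 0.095
```

Run:
```python
from h import *
plan([.5592,-.072,.112],-81.35)
```

```text
t 13.65 tcp [ 0.5597 -0.073   0.1083] yaw -72.2 down [ 0.0047 -0.0013 -1.    ] F [-1.   0.3 17.2] M [0.08 0.57 0.35] g 0.0948
shift cm [-0.111 -0.373 -0.018] rot [-0.0043  0.1596  0.0024]
```

carry_out --increments '[{"rx": -0.007, "ry": 0.08, "rz": 0.003, "x": -0.07, "y": 0.5, "z": -0.24, "fingers": 1}, {"rx": -0.007, "ry": 0.165, "rz": 0.003, "x": -0.07, "y": 0.51, "z": -0.24, "fingers": 1}, {"rx": -0.007, "ry": 0.17, "rz": 0.003, "x": -0.07, "y": 0.51, "z": -0.24, "fingers": 1}]'

```text
time_s: 14.02
tcp_pos: [0.5597, -0.073, 0.1082]
eef_rot: [[0.14, 0.005, 0.99], [-0.99, -0.001, 0.14], [0.001, -1.0, 0.005]]
wrist_force: [-2.6, 1.2, 16.6]
grip_width: 0.098
```

Run:
```python
from h import *
plan([.5592,-.072,.112],-81.35)
snap('wrist','we')
plan([.5592,-.072,.112],-81.35)
z=load('we');P=cloud(z);c0=np.array([.559,-.0725])
r=np.hypot(P[...,0]-c0[0],P[...,1]-c0[1])
q=P[(r<.017)&(P[...,2]>.116)&(P[...,2]<.16)];print(len(q))
```

```text
t 14.03 tcp [ 0.5597 -0.073   0.1082] yaw -81.96 down [ 5.1e-03 -6.0e-04 -1.0e+00] F [-2.6  1.2 16.6] M [ 0.12  0.59 -0.03] g 0.098
shift cm [-0.102 -0.385 -0.034] rot [-0.0049 -0.0107  0.0014]
t 14.07 tcp [ 0.5597 -0.073   0.1082] yaw -81.95 down [ 5.1e-03 -7.0e-04 -1.0e+00] F [-2.5  0.9 16.6] M [ 0.1   0.64 -0.09] g 0.0907
shift cm [-0.105 -0.385 -0.035] rot [-0.0049 -0.0105  0.0014]
4168
```

View pics/we.png

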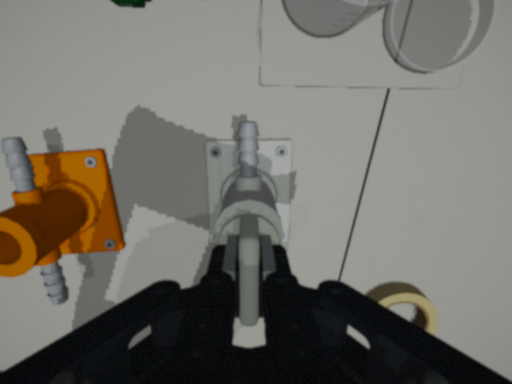

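Wing at column 249 is in line with the nozzle at (249,145). I ease the pressure off first, then let go.

carry_out --increments '[{"rx": 0, "ry": 0, "rz": 0, "x": 0, "y": 0.3, "z": -0.1, "fingers": 1}, {"rx": 0, "ry": 0, "rz": 0, "x": 0, "y": 0.1, "z": 0, "fingers": 1}, {"rx": 0, "ry": 0, "rz": 0, "x": 0, "y": 0.05, "z": 0, "fingers": 1}, {"rx": 0, "ry": 0, "rz": 0, "x": 0, "y": 0.05, "z": 0, "fingers": 1}]'

```text
time_s: 14.58
tcp_pos: [0.5597, -0.0729, 0.1088]
eef_rot: [[0.14, 0.005, 0.99], [-0.99, -0.001, 0.14], [0.001, -1.0, 0.005]]
wrist_force: [-3.1, -0.6, 8.4]
grip_width: 0.094
```

Run:
```python
from h import *
plan([.5592,-.072,.112],-81.35)
```

```text
t 14.57 tcp [ 0.5597 -0.0729  0.1088] yaw -81.95 down [ 5.4e-03 -7.0e-04 -1.0e+00] F [-3.1 -0.6  8.4] M [-0.09  0.56 -0.05] g 0.094
shift cm [-0.098 -0.323 -0.035] rot [-0.0053 -0.0106  0.0015]
```

carry_out --increments '[{"rx": 0, "ry": 0, "rz": 0, "x": 0, "y": 0, "z": -0.03, "fingers": 1}, {"rx": 0, "ry": 0, "rz": 0, "x": 0, "y": 0, "z": -0.03, "fingers": 1}]'

```text
time_s: 14.82
tcp_pos: [0.5596, -0.0729, 0.1089]
eef_rot: [[0.14, 0.006, 0.99], [-0.99, -0.001, 0.14], [0.001, -1.0, 0.006]]
wrist_force: [0.3, -1.1, 4.9]
grip_width: 0.098
```

Run:
```python
from h import *
plan([.5592,-.072,.112],-81.35)
```

```text
t 14.82 tcp [ 0.5596 -0.0729  0.1089] yaw -81.95 down [ 5.9e-03 -6.0e-04 -1.0e+00] F [ 0.3 -1.1  4.9] M [-0.2   0.11 -0.05] g 0.098
shift cm [-0.094 -0.309 -0.024] rot [-0.0058 -0.0106  0.0015]
```

carry_out --increments '[{"rx": 0, "ry": 0, "rz": 0, "x": 0, "y": 0, "z": 0, "fingers": 0.5}, {"rx": 0, "ry": 0, "rz": 0, "x": 0, "y": 0, "z": 0, "fingers": 0.3}, {"rx": 0, "ry": 0, "rz": 0, "x": 0, "y": 0, "z": 0, "fingers": 0.3}, {"rx": 0, "ry": 0, "rz": 0, "x": 0, "y": 0, "z": 0, "fingers": 0.3}, {"rx": 0, "ry": 0, "rz": 0, "x": 0, "y": -0.5, "z": 0, "fingers": 0.3}]'

```text
time_s: 15.45
tcp_pos: [0.5591, -0.0728, 0.1135]
eef_rot: [[0.14, 0.005, 0.99], [-0.99, -0.0, 0.14], [0.001, -1.0, 0.005]]
wrist_force: [0.3, -0.1, -0.2]
grip_width: 0.7
```

Run:
```python
from h import *
plan([.5592,-.072,.112],-81.35)
```

```text
t 15.45 tcp [ 0.5591 -0.0728  0.1135] yaw -81.96 down [ 4.6e-03 -3.0e-04 -1.0e+00] F [ 0.3 -0.1 -0.2] M [-0.03 -0.01  0.  ] g 0.6996
shift cm [-0.077  0.145  0.016] rot [-0.0045 -0.0106  0.0009]
```

carry_out --increments '[{"rx": 0, "ry": 0, "rz": 0, "x": 0, "y": -2, "z": 0, "fingers": 0.3}, {"rx": 0, "ry": 0, "rz": 0, "x": 0, "y": -5, "z": 0, "fingers": 0.3}, {"rx": 0, "ry": 0, "rz": 0, "x": 0, "y": -8, "z": 0, "fingers": 0.3}, {"rx": 0, "ry": 0, "rz": 0, "x": 0, "y": -10, "z": 0, "fingers": 0.3}, {"rx": 0, "ry": 0, "rz": 0, "x": 0, "y": -10, "z": 0, "fingers": 0.3}]'

```text
time_s: 16.08
tcp_pos: [0.5598, -0.073, 0.2161]
eef_rot: [[0.14, 0.01, 0.99], [-0.99, -0.001, 0.14], [0.003, -1.0, 0.009]]
wrist_force: [1.0, 0.0, 0.8]
grip_width: 0.698
```

Run:
```python
from h import *
snap('wrist','wf');snap('side','sf');snap('scene','cf')
c0=np.array([.5592,-.0723])
for t in('wf','sf','cf'):
    P=cloud(load(t));r=np.hypot(P[...,0]-c0[0],P[...,1]-c0[1])
    q=P[(r<.03)&(P[...,2]>.115)&(P[...,2]<.15)];print(t,'wing',len(q),yaw(q),q[:,2].max().round(4),'top med',np.median(q[q[:,2]>.134][:,2]) if (q[:,2]>.134).any() else'')
    q=P[(r<.02)&(P[...,2]>.093)&(P[...,2]<.113)];print(' collar',len(q),cv2.minEnclosingCircle(q[:,:2].astype(np.float32)*1000),np.percentile(q[:,2],[50,90]).round(4))
    q=P[(r<.07)&(r>.026)&(P[...,2]>.046)&(P[...,2]<.064)][:,:2]
    w,v=np.linalg.eigh(np.cov(q.T));a=v[:,1];print(' nozz',np.degrees(np.arctan2(a[1],a[0])))
    for k,(u) in {'bottle':(.386,-.19,.08,.12,.035),'cap':(.376,-.24,.01,.02,.02),'tape':(.48,-.231,.008,.022,.06)}.items():
        f=load({'wf':'wv1','sf':'side0','cf':'scene0'}[t]);
        if t=='wf':continue
        for X in(cloud(f),P):
            m=(np.hypot(X[...,0]-u[0],X[...,1]-u[1])<u[4])&(X[...,2]>u[2])&(X[...,2]<u[3]);print('  ',k,m.sum(),X[m].mean(0).round(4))
a=cv2.imread('pics/wf.png')[:,90:430];b=cv2.imread('pics/sf.png')[100:290,130:320];c=cv2.imread('pics/cf.png')[90:280,150:340]
cv2.imwrite('pics/c5.png',np.hstack([cv2.resize(a,(260,294)),cv2.resize(b,(270,294)),cv2.resize(c,(270,294))]))
```

```text
wf wing 663 ((560.155029296875, -72.1690444946289), (43.83251953125, 8.602843284606934), 8.150449752807617) 0.1415 top med 0.13920899848926938
 collar 688 ((560.1561889648438, -71.8492660522461), 16.83925437927246) [0.1007 0.1078]
 nozz -170.58139960835717
sf wing 118 ((558.5736083984375, -72.42710876464844), (45.0709342956543, 8.742302894592285), 6.802401065826416) 0.1425 top med 0.13992614150322413
 collar 142 ((557.7124633789062, -72.59258270263672), 18.186256408691406) [0.1017 0.1068]
 nozz -172.56231582958716
   bottle 500 [ 0.3861 -0.1846  0.0937]
   bottle 512 [ 0.386  -0.1847  0.0935]
   cap 130 [ 0.3764 -0.2368  0.0167]
   cap 130 [ 0.3763 -0.2368  0.0167]
   tape 506 [ 0.4569 -0.2326  0.0173]
   tape 511 [ 0.4571 -0.2325  0.0171]
cf wing 125 ((557.3375854492188, -75.49260711669922), (45.41420364379883, 8.858154296875), 7.920544147491455) 0.1398 top med 0.13743415085067667
 collar 88 ((557.6637573242188, -75.26066589355469), 17.3815975189209) [0.0999 0.1097]
 nozz -171.893632605501
   bottle 300 [ 0.3867 -0.1908  0.0934]
   bottle 298 [ 0.3867 -0.1912  0.0933]
   cap 84 [ 0.3757 -0.2396  0.0152]
   cap 91 [ 0.3754 -0.24    0.015 ]
   tape 413 [ 0.4543 -0.2312  0.016 ]
   tape 414 [ 0.4539 -0.2312  0.0161]
```

View pics/c5.png

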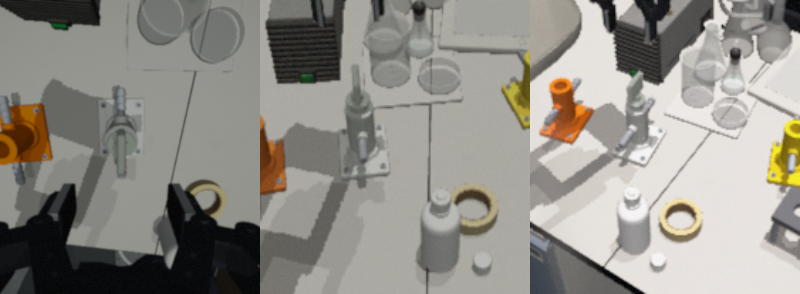

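Run:
```python
from h import *
print(ctrl.job_done(),ctrl.read_state()['time_s'])
```

```text
the job is handed in; nothing more can be done
the job is handed in; nothing more can be done
```

The plug is wedged in the silver valve with its wing in line with the nozzles. The job is handed in at about 16 s on the robot's clock.

**What I did:** I lifted the plug from the stand and set it in the bore with its wing across the nozzles. I then pressed and turned it about 90.6° by tool yaw. It sank about 2.3 mm while turning, by the tool's height. I eased the load off, opened the gripper and backed off about 10 cm.

**Last checks:**
- **Wing alignment:** the wing lies at about 8.2° and the nozzles at about 8.7° in the last wrist picture. The other two cameras agree within about 1°.
- **Seating:** the plug is upright, centred within about 1 mm in the wrist picture. Its wing top is at about 139 mm, which matches the gripper's height before release. The scene camera reads about 3 mm off in y and 2 mm lower, the same y offset it showed before the plug was moved.
- **Bystanders:** the bottle, cap and tape roll are within 0.5 mm of where they were.

**What was less than ideal:**
- **Pressing force:** it was about 15–19.5 N on the valve each time I read it, lowest at the first turn step. Forces between readings were not seen.
- **Side force:** a side force of about 1–5 N stayed on the tool during pressing.
- **Release:** the tool rose 0.7 mm as I unloaded, which I take to be the liner springing back. About 5 N was still on when the fingers opened.
- **Wedge:** I did not pull on the plug to test it, so the hold rests on the sink depth and the plug's height after release.

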